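# Turn the teapot's warming plate up to four

### The job

The teapot stands on one of the two plates of the double warmer. Turn the dial beside that plate to setting 4, the fourth click up (clockwise) from off, and let go. Leave the other dial as it is and do not push the teapot about.

Things in the scene. Friction and masses are not known exactly. Their poses are not given: they have to be found in the camera images.
- dial_left (a joint): angle of the left dial, rad, growing clockwise seen from above. 0 is off (small ring on the console); each click is 25 degrees (0.4363): settings 1 to 6, marked by ever longer strokes, read 0.436, 0.873, 1.309, 1.745, 2.182, 2.618 (stop). Sprung clicks: let go within 10 degrees of one, it settles there. Takes about 0.1 N m. Starts on 1 or 2.
- dial_right (a joint): angle of the right dial, rad, growing clockwise seen from above. 0 is off (small ring on the console); each click is 25 degrees (0.4363): settings 1 to 6, marked by ever longer strokes, read 0.436, 0.873, 1.309, 1.745, 2.182, 2.618 (stop). Sprung clicks: let go within 10 degrees of one, it settles there. Takes about 0.1 N m. Starts on 1 or 2.
- dial_left_mark (a point): mark at the end of the left dial's grip bar (larger y; beside the left plate), 99 mm above the worktop. The black bar is 46 long, 14 thick, 32 high, top 9 mm above this point; round skirt under it: 48 across, top 21 mm below. Site z up; x runs along the bar, outward through the mark: the dial's vertical axis is 20 mm back along -x. Dials are 116 mm apart; pots near by reach up to 150 mm.
- dial_right_mark (a point): mark at the end of the right dial's grip bar (smaller y; beside the right plate), 99 mm above the worktop. The black bar is 46 long, 14 thick, 32 high, top 9 mm above this point; round skirt under it: 48 across, top 21 mm below. Site z up; x runs along the bar, outward through the mark: the dial's vertical axis is 20 mm back along -x. Dials are 116 mm apart; pots near by reach up to 150 mm.
- teapot_center (a point): the small dark iron teapot, 110 x 130 mm, 120 mm tall with its bail handle, standing on one of the warmer's two round plates (132 mm across, top 28 mm above the worktop). This point is at its middle, 50 mm above its foot; z up. Its plate's dial is the nearer one: that dial's axis is about 132 mm away, the other's about 248 mm. A striped mug stands on the other plate.

How it is judged (in metres and radians):
At the end, for the whole second after the job is handed in: The dial beside the plate with the teapot rests at setting 4 (1.745 rad, within 10 degrees), the other dial is where it was (within about 14 degrees), and the teapot stands upright within 20 mm of where it stood (((horizontal distance between teapot_center and dial_left_mark below 0.192 m and value of joint dial_left between 1.57033 and 1.92033 rad and distance of dial_right_mark from where it was at the start of the episode below 0.005 m) or (horizontal distance between teapot_center and dial_right_mark below 0.192 m and value of joint dial_right between 1.57033 and 1.92033 rad and distance of dial_left_mark from where it was at the start of the episode below 0.005 m)) and velocity of joint dial_left between -0.1 and 0.1 rad/s and velocity of joint dial_right between -0.1 and 0.1 rad/s and angle between teapot_center's own z axis and vertical below 0.15 rad and distance of teapot_center from where it was at the start of the episode below 0.02 m); the robot touches nothing.
It fails at once if the other dial is turned more than about 20 degrees ((horizontal distance between teapot_center and dial_left_mark below 0.192 m and distance of dial_right_mark from where it was at the start of the episode above 0.007 m) or (horizontal distance between teapot_center and dial_right_mark below 0.192 m and distance of dial_left_mark from where it was at the start of the episode above 0.007 m)).
It fails at once if the teapot is pushed more than 40 mm or tipped (distance of teapot_center from where it was at the start of the episode above 0.04 m or angle between teapot_center's own z axis and vertical above 0.5 rad).
It also fails if it takes over 32 s, if anything falls off the work surface, if the arm or the gripper's body presses on something with over 40 N, if the wrist force passes 120 N, or if a joint passes its speed limit or range.

### The arm

A 7-joint arm with a two-finger parallel gripper is mounted at the origin on the work surface; the furniture and walls round the work are solid. World frame = base frame: x ahead of the robot, y to its left, z up, the work surface at z = 0. Lengths are in mm, angles in rad, forces in N, time in s.
With the tool pointing down it reaches from about 425 to 950 mm from the base axis. Payload 4.7 kg.
Tool frame: the origin (TCP) lies at the centre of the arm's flange, where the gripper is bolted on; the fingertips stand 182 mm ahead of it and the grasp point (between the pads) lies 164 mm ahead of it; z points along the fingers, y is the line along which they close (so a half turn about z gives the same grasp; the last joint's range is limited). The gripper opens to 87 mm and grips with 3 to 60 N. Pads are 19 mm wide; open, the fingers measure 117 mm over their backs; the gripper's body (75 mm by 190 mm) begins 51 mm behind the grasp point.
Start: joints at [-1.175, 0.469, -0.049, 1.532, 0.024, 1.141, -0.082], TCP at [278.158, 615.028, 404.773] pointing down, gripper open.
Joint ranges: [-2.59, 2.59], [-0.33, 1.99], [-1.39, 1.29], [0.1, 2.45], [-1.04, 4.18], [0.21, 1.99], [-2.66, 2.66]. Speed limits (rad/s): [2.57, 2.57, 3.14, 3.14, 3.14, 3.14, 3.14].

### API

Orientations are given as a rotation vector (axis times angle).
In Python, from plant import arm gives the robot as it stands.
- The arm moves only by the tool apply_moves, never from a script. Its argument "plan" is a list that holds one entry, the list of rows, each a list of 5 numbers: the opening, from 0 (shut) to 1 (fully open), then the shift along the world's x, y, z in mm, then the turn about the world's z in rad. In form: [[[claw, tx, ty, tz, roll], ...]]. A call has 1 to 12 rows; each row is the pose to reach, as a shift and turn from the pose commanded when the call began; what a row does not reach only later rows make up. A row lasts 1/10 s, in which the tool goes at most 50 mm and 8.59 degrees, less where a joint would pass 70% of its speed; a pose out of reach is approached as far as the arm can. A call with a gripper value outside its range is refused whole. The fingers move at their own pace and stop on an object; "grip_force" is the grip in N (left out, the last holds). Time passes only in rows, so rows that repeat a pose let the fingers close. It gives the time, the measured TCP pose, the force, the opening and the grip force at its end, in the units of the state.
- arm.get_obs(): the state, without advancing time (a new reading comes with each control period).
- arm.capture(name): name is "side" or "top"; returns the picture (480x640x3 uint8, red, green, blue); there is no depth.
- arm.camera_model(name): a dict with "vfov" (degrees; the focal length in pixels is half the picture's height over the tangent of half this angle, whatever the lens; pixels are square), "cx", "cy" (the principal point, pixels), "origin" and "rotation" of the camera in the world. Camera axes: x right, y down, z forward; pixel columns grow to the right and rows downward; lengths in mm; the calibration is good to about 2 mm. A picture is of the moment at which its call begins. camera_model takes no time and is no camera call.
- arm.close_job(): hands the job in; it is judged then, once.
The state is a dict: "t": time; "qpos": joint angles; "qd": joint speeds; "effort": joint torques, N m; "tcp_pos": TCP position; "ee_rot": TCP orientation; "contact_force": force on the tool from outside, world axes, zero at the start; "ft_torque": the same for the moment, N m; "gripper_width": finger opening in mm; "grasp_force": force on a finger pad.
Only numpy, scipy, OpenCV 4.12 (cv2) and the standard library are available. Lean on these libraries where they do the work, as an engineer would, in place of code of your own. Each camera call takes 0.05 s, during which the arm holds its last target. There are 200 camera calls.

## Working session

There is one attempt and no reset: what is moved stays moved. The work goes in short steps, Python scripts to look and compute and a tool call to move; the robot and the scene stay as the last step left them, time stands still between calls to the robot, and variables do not carry over. Pictures are saved under pics/ and viewed, at most 10 in all, crops included, and the job is handed in when it is done.

Besides the shell and the picture viewer there is one more tool, called after ">>>" by a JSON object that holds its "method" and its "body", one argument or row to a line. apply_moves: Moves the arm, as the interface text tells. Its arguments: {"type":"object","properties":{"plan":{"type":"array","items":{"type":"array","items":{"type":"array","items":{"type":"number"}}}},"grip_force":{"type":"number"}},"required":["plan"]}

```bash
mkdir -p pics
python3 - <<'E'
from plant import arm
import cv2
for n in("top","side"):
    im=arm.capture(n); cv2.imwrite(f"pics/{n}0.png",im[:,:,::-1]); print(n,arm.camera_model(n))
o=arm.get_obs(); print(o)
E
```

```text
top {'vfov': 47.22052402876227, 'cx': 315.22586282159887, 'cy': 244.5955078855238, 'origin': array([355.43307975, -45.74173073, 981.32007598]), 'rotation': array([-2.1308672 ,  2.12944584, -0.17035261])}
side {'vfov': 46.56454203943951, 'cx': 313.55157154665386, 'cy': 246.69718526121173, 'origin': array([ 87.14784456, 598.25361825, 494.95567809]), 'rotation': array([-0.65169194,  2.34785751, -1.50470784])}
{'t': 0.1, 'qpos': array([-1.17492731,  0.469411  , -0.04859449,  1.53357006,  0.0241184 ,
        1.1410008 , -0.08232405]), 'qd': array([ 0.00117879, -0.00371608, -0.0024564 , -0.00131   ,  0.0004586 ,
       -0.00052859, -0.00018995]), 'effort': array([ 9.22847757e-04, -5.09168530e+01, -8.09848378e-02, -2.36829042e+01,
       -6.14165235e-02,  3.43822245e-02,  6.39374343e-05]), 'tcp_pos': array([278.0673245 , 614.83255233, 403.77209623]), 'ee_rot': array([-6.62138227e-01, -3.07071189e+00,  2.79174461e-03]), 'contact_force': array([0.19502053, 0.10094835, 0.21533752]), 'ft_torque': array([ 0.01224069, -0.02323204,  0.00492703]), 'grasp_force': 0.0, 'gripper_width': 86.9519359922855}
```

View pics/top0.png

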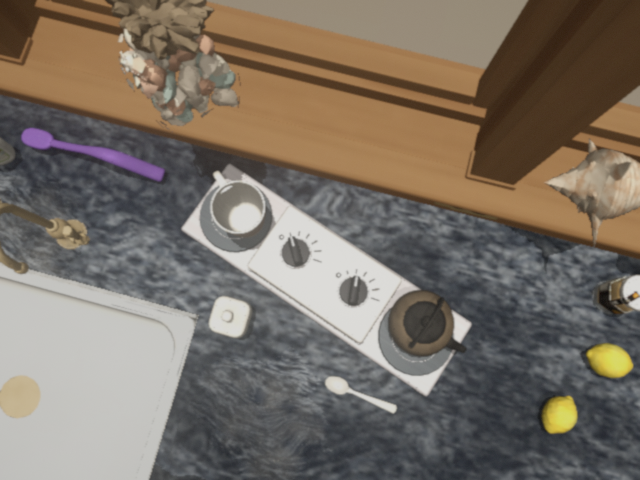

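View pics/side0.png

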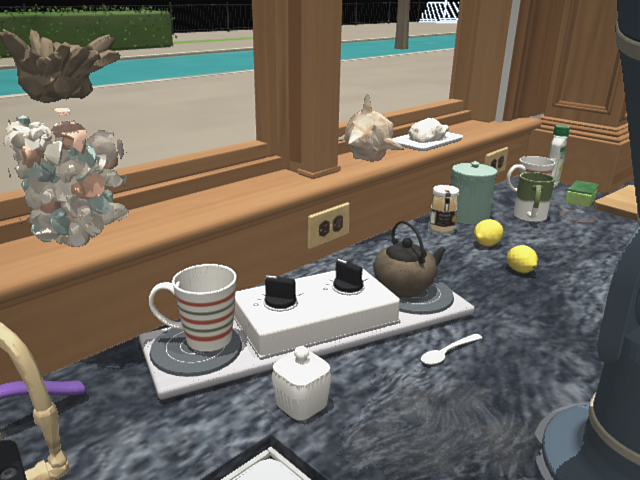

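The teapot (top 422,323) is at the right-hand end, so its dial is the one near (354,290). The mug's dial is near (295,252). I'll measure these next.

```bash
cat > h.py <<'E'
import numpy as np, cv2
from plant import arm
from scipy.spatial.transform import Rotation as R
def cam(n):
    m=arm.camera_model(n); return m,R.from_rotvec(m["rotation"]).as_matrix(),240/np.tan(np.radians(m["vfov"]/2))
def ray(n,u,v,z):
    m,Rm,f=cam(n); d=Rm@np.array([(u-m["cx"])/f,(v-m["cy"])/f,1]); o=np.array(m["origin"])
    return o+d*(z-o[2])/d[2]
def proj(n,p):
    m,Rm,f=cam(n); c=Rm.T@(np.array(p)-m["origin"]); return c[:2]/c[2]*f+[m["cx"],m["cy"]]
E
python3 - <<'E'
from h import *
im=cv2.imread("pics/top0.png")
for n,(u,v) in dict(dialL=(295,252),dialR=(354,290)).items(): print(n,ray("top",u,v,78).round())
print("pot",ray("top",422,323,78).round(), "mug",ray("top",240,210,78).round())
x0,y0=260,215
c=cv2.resize(im[y0:y0+110,x0:x0+140],None,fx=5.6,fy=5.4,interpolation=cv2.INTER_CUBIC)
cv2.imwrite("pics/crop.png",c)
g=cv2.cvtColor(im,cv2.COLOR_BGR2GRAY)
for u,v in ((295,252),(354,290)):
    m=np.zeros_like(g); cv2.circle(m,(u,v),22,255,-1); m&=((g<110)*255).astype(np.uint8)
    k,l,s,ce=cv2.connectedComponentsWithStats(m); i=1+np.argmax(s[1:,4]); print(s[i],ce[i])
E
```

```text
dialL [496.  -5.  78.]
dialR [ 433. -102.   78.]
pot [ 379. -212.   78.] mug [568.  89.  78.]
[283 238  26  29 379] [295.63588391 251.67546174]
[347 277  20  29 402] [355.34079602 292.05472637]
```

View pics/crop.png

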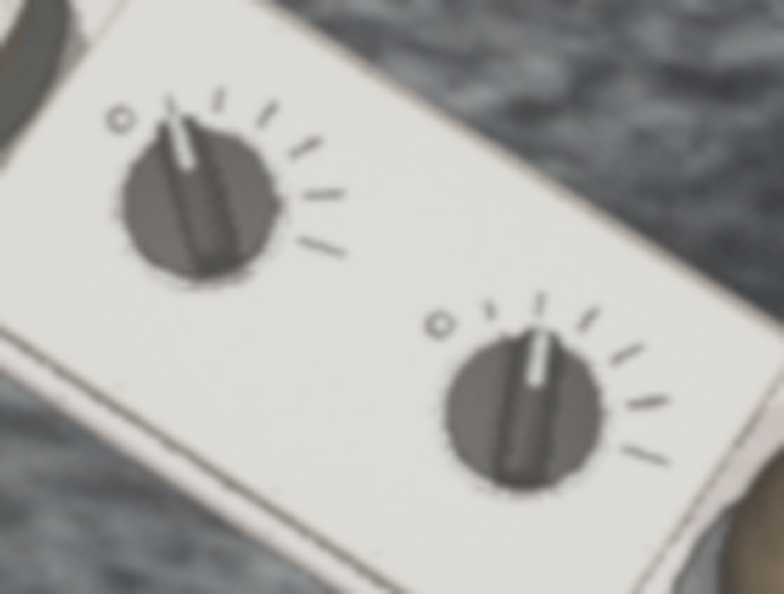

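The right (teapot) dial is on 2 and the left one on 1, so the right dial needs 50° clockwise. Next I need its bar direction, the required gripper yaw, and whether the faucet is in the way.

Run:
```python
from h import *
P=lambda u,v:(260+u/5.6-.4,215+v/5.4-.4)
for n,c,b0,b1 in (("R",(525,412),(541,335),(519,480)),("L",(200,204),(177,125),(215,268))):
    C=ray("top",*P(*c),78); a=ray("top",*P(*b0),108); b=ray("top",*P(*b1),108)
    print(n,C.round(1),a.round(1),b.round(1),"mid",((a+b)/2).round(1),"len",np.linalg.norm(a-b).round(1),"ang",np.degrees(np.arctan2(*(a-b)[1::-1])).round(1))
# off ring direction at console top: strokes for R, z~76
    o={"R":(440,325),"L":(120,119)}[n]; s4={"R":(627,354),"L":(305,148)}[n]
    for q in(o,s4):
        w=ray("top",*P(*q),70)-ray("top",*P(*c),70); print("  dir",np.degrees(np.arctan2(w[1],w[0])).round(1))
ob=arm.get_obs(); M=R.from_rotvec(ob["ee_rot"]).as_matrix(); print("tool y ang",np.degrees(np.arctan2(M[1,1],M[0,1])), "tool z",M[:,2].round(3))
print("faucet base top",ray("top",70,233,0).round(),"spout",[ray("top",5,212,z).round() for z in(0,150,250)])
print("faucet spout top side",[ray("side",0,325,z).round() for z in (100,200,300)], "base",ray("side",50,460,0).round())
print("side proj R mid", [proj("side",(ray("top",*P(525,412),78)+[0,0,30])).round()])
print("pot handle", ray("top",412,345,140).round(),ray("top",443,300,140).round())
print("sill edge",[ray("top",u,v,z).round() for u,v in((100,115),(400,195)) for z in (150,)])
```

```text
R [ 431.2 -101.1   78. ] [ 451.4 -104.   108. ] [408.7 -97.3 108. ] mid [ 430.1 -100.7  108. ] len 43.2 ang -8.9
  dir 43.0
  dir -59.6
L [495.2  -5.1  78. ] [5.145e+02 3.000e-01 1.080e+02] [471.3 -10.9 108. ] mid [492.9  -5.3 108. ] len 44.6 ang 14.6
  dir 42.1
  dir -60.7
tool y ang 65.6632192931769 tool z [-0.001 -0.002 -1.   ]
faucet base top [543. 410.   0.] spout [array([582., 533.,   0.]), array([548., 445., 150.]), array([525., 386., 250.])]
faucet spout top side [array([738., 280., 100.]), array([573., 360., 200.]), array([409., 441., 300.])] base [588. 338.   0.]
side proj R mid [array([350., 263.])]
pot handle [ 345. -185.  140.] [ 412. -234.  140.]
sill edge [array([707., 307., 150.]), array([ 575., -171.,  150.])]
```

>>> {"method": "apply_moves", "body": {
  "plan": [
    [[0.6, -10, -30, 40, 0], [0.6, -30, -70, 75, 0], [0.6, -45, -110, 100, 0], [0.6, -50, -155, 100, 0], [0.6, -45, -200, 100, 0], [0.6, -25, -245, 100, 0], [0.6, 10, -285, 100, 0], [0.6, 48, -320, 100, 0], [0.6, 80, -358, 100, 0], [0.6, 105, -400, 100, 0], [0.6, 125, -445, 100, 0], [0.6, 145, -490, 100, 0]]
  ],
  "grip_force": 30
}}

```text
t: 1.3
tcp_pos: [422.9, 124.5, 504.6]
ee_rot: [-0.662, -3.071, -0.0]
contact_force: [0.9, 1.0, 0.2]
gripper_width: 52.4
grasp_force: 0.0
```

>>> {"method": "apply_moves", "body": {
  "plan": [
    [[0.6, 8, -48, 0, 0.14], [0.6, 8, -96, 0, 0.285], [0.6, 8, -144, 0, 0.285], [0.6, 8, -190, 0, 0.285], [0.6, 8, -225.5, 0, 0.285], [0.6, 8, -225.5, -45, 0.285], [0.6, 8, -225.5, -90, 0.285], [0.6, 8, -225.5, -135, 0.285], [0.6, 8, -225.5, -170, 0.285], [0.6, 8, -225.5, -170, 0.285], [0.6, 8, -225.5, -170, 0.285]]
  ]
}}

```text
t: 2.4
tcp_pos: [430.7, -99.0, 335.2]
ee_rot: [-0.22, -3.133, 0.001]
contact_force: [1.4, -0.2, 1.0]
gripper_width: 52.0
grasp_force: 0.0
```

Run:
```python
from h import *
for n in("top","side"):
    im=arm.capture(n)[:,:,::-1]; cv2.imwrite(f"pics/{n}1.png",im)
a=cv2.imread("pics/side1.png")[150:390,220:540]; cv2.imwrite("pics/s1.png",cv2.resize(a,None,fx=2.4,fy=2.4,interpolation=cv2.INTER_CUBIC))
o=arm.get_obs(); M=R.from_rotvec(o["ee_rot"]).as_matrix(); print(o["tcp_pos"],o["qpos"],np.degrees(np.arctan2(M[1,1],M[0,1])))
```

```text
[431.37507076 -99.15549582 336.58852796] [-0.43062345  0.18785711  0.64006117  2.16509548 -0.15332734  0.82751891
  1.73588327] 81.99749646177997
```

View pics/s1.png

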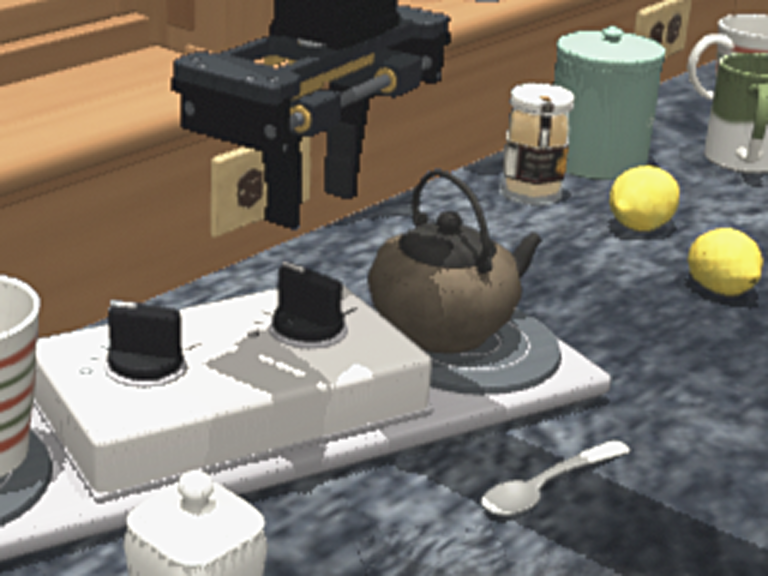

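The picture shows the gripper straddling the right dial (crop 310,290), with the bar midway between the fingers. I'll lower 65 mm, which leaves the gripper body above the teapot's handle, then close.

>>> {"method": "apply_moves", "body": {
  "plan": [
    [[0.6, 0, -1.5, -25, 0], [0.6, 0, -1.5, -45, 0], [0.6, 0, -1.5, -60, 0], [0.6, 0, -1.5, -65, 0], [0.6, 0, -1.5, -65, 0], [0, 0, -1.5, -65, 0], [0, 0, -1.5, -65, 0], [0, 0, -1.5, -65, 0], [0, 0, -1.5, -65, 0], [0, 0, -1.5, -65, 0]]
  ],
  "grip_force": 25
}}

```text
t: 3.5
tcp_pos: [430.5, -100.4, 270.0]
ee_rot: [0.219, 3.134, 0.0]
contact_force: [0.1, 0.3, -0.3]
gripper_width: 20.1
grasp_force: 0.0
```

>>> {"method": "apply_moves", "body": {
  "plan": [
    [[0, 0, 0, 0, 0], [0, 0, 0, 0, 0], [0, 0, 0, 0, 0], [0, 0, 0, 0, 0]]
  ]
}}

```text
t: 3.9
tcp_pos: [430.5, -100.3, 269.8]
ee_rot: [-0.219, -3.134, -0.001]
contact_force: [0.0, 1.5, 1.9]
gripper_width: 13.6
grasp_force: 24.9
```

>>> {"method": "apply_moves", "body": {
  "plan": [
    [[0, 0, 0, 0, -0.1], [0, 0, 0, 0, -0.2], [0, 0, 0, 0, -0.3], [0, 0, 0, 0, -0.4], [0, 0, 0, 0, -0.5], [0, 0, 0, 0, -0.6], [0, 0, 0, 0, -0.7], [0, 0, 0, 0, -0.8], [0, 0, 0, 0, -0.88], [0, 0, 0, 0, -0.88], [0, 0, 0, 0, -0.88]]
  ]
}}

```text
t: 5.0
tcp_pos: [430.9, -99.6, 269.9]
ee_rot: [1.53, 2.744, 0.002]
contact_force: [2.1, 5.3, 2.0]
gripper_width: 14.0
grasp_force: 24.9
```

Run:
```python
from h import *
a=arm.capture("side")[150:390,220:540,::-1]; cv2.imwrite("pics/s2.png",cv2.resize(a,None,fx=2.4,fy=2.4,interpolation=cv2.INTER_CUBIC))
o=arm.get_obs(); M=R.from_rotvec(o["ee_rot"]).as_matrix(); print(o["tcp_pos"],o["contact_force"],o["ft_torque"],np.degrees(np.arctan2(M[1,1],M[0,1])))
```

```text
[430.9286944  -99.64017313 269.87446879] [1.88767761 4.43569143 1.11367145] [ 1.155809   -0.45024972  0.02914797] 31.698034897167748
```

View pics/s2.png

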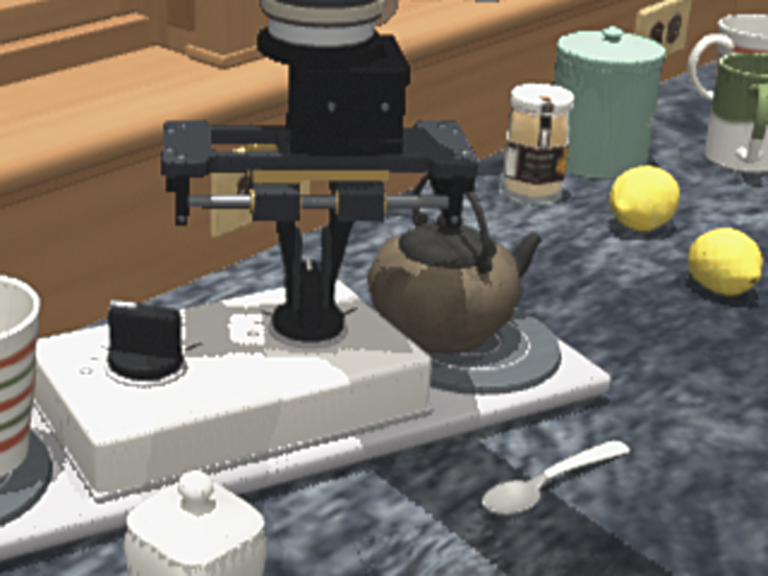

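The bar (crop 310,290) turned with the gripper, and the teapot hasn't moved. I'll open partly and rise straight up.

>>> {"method": "apply_moves", "body": {
  "plan": [
    [[0.5, 0, 0, 0, 0], [0.5, 0, 0, 0, 0], [0.5, 0, 0, 0, 0], [0.5, 0, 0, 0, 0], [0.5, 0, 0, 0, 0], [0.5, 0, 0, 20, 0], [0.5, 0, 0, 50, 0], [0.5, 0, 0, 95, 0], [0.5, 0, 0, 140, 0], [0.5, 0, 0, 185, 0], [0.5, 0, 0, 230, 0], [0.5, 0, 0, 230, 0]]
  ]
}}

```text
t: 6.25
tcp_pos: [431.7, -101.9, 504.9]
ee_rot: [1.528, 2.735, 0.014]
contact_force: [0.9, 0.4, -1.0]
gripper_width: 43.5
grasp_force: 0.0
```

>>> {"method": "apply_moves", "body": {
  "plan": [
    [[0.5, 0, 45, 0, 0], [0.5, 0, 90, 0, 0], [0.5, 0, 135, 0, 0], [0.5, -5, 180, 0, 0], [0.5, -15, 225, 0, 0], [0.5, -30, 270, 0, 0], [0.5, -50, 310, 0, 0], [0.5, -75, 345, 0, 0], [0.5, -75, 345, 0, 0], [0.5, -75, 345, 0, 0]]
  ]
}}

```text
t: 7.25
tcp_pos: [355.1, 244.9, 498.9]
ee_rot: [1.531, 2.743, -0.003]
contact_force: [0.0, 0.2, 0.2]
gripper_width: 43.3
grasp_force: 0.0
```

Run:
```python
from h import *
im=arm.capture("top")[:,:,::-1]
c=cv2.resize(im[200:380,240:480],None,fx=3.3,fy=3.3,interpolation=cv2.INTER_CUBIC); cv2.imwrite("pics/t3.png",c)
o=arm.get_obs(); print(o["t"],o["tcp_pos"])
```

```text
7.3 [355.80605828 243.90334667 499.1161783 ]
```

View pics/t3.png

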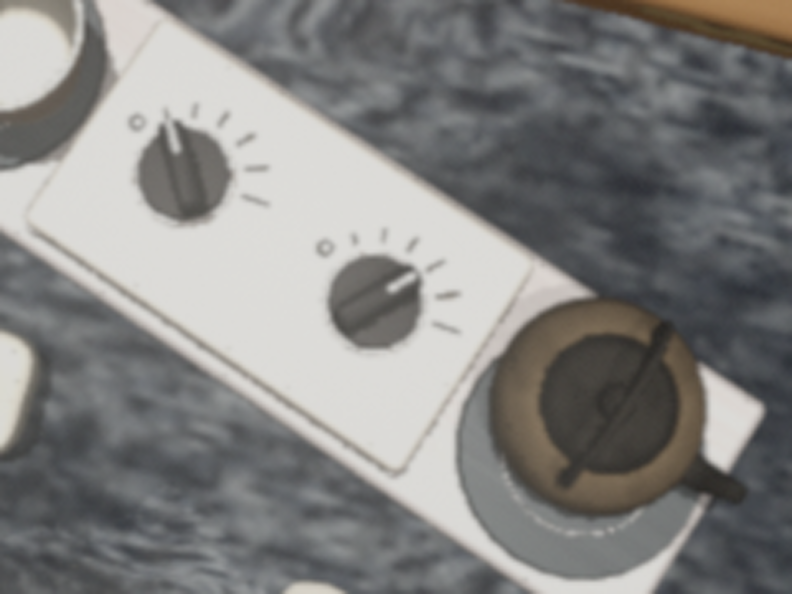

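The right dial's mark (crop 405,282) points at the fourth stroke (436,265). The left dial is still on 1 and the teapot is where it was.

```bash
python3 -c "
from plant import arm
print(arm.close_job())"
```

```text
the job is handed in; nothing more can be done
None
```

I turned the right dial, beside the teapot's plate, from 2 to setting 4 and let go; the last picture shows it on 4, the left dial still on 1 and the teapot unmoved, and the job is handed in (no verdict came back).

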